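# Open the push-to-open worktop cupboard

### The arm

A 6-joint arm with a two-finger parallel gripper is mounted at the origin on a cart in front of the work surface, level with it; the furniture and walls round the work are solid. World frame = base frame: x ahead of the robot, y to its left, z up, the work surface at z = 0. Lengths are in mm, angles in degrees, forces in N, time in s.
With the tool pointing down it reaches from about 350 to 850 mm from the base axis. Payload 8.1 kg.
Tool frame: the origin (TCP) lies at the very end of the fingers, on their centre line; the grasp point (between the pads) lies 19 mm behind it (r.grip_depth is the distance from the TCP to the grasp point, in mm); y points along the fingers, z is the direction in which the jaws open and shut, and the axes are right-handed (so a half turn about y gives the same grasp; the last joint's range is limited). The gripper opens to 85 mm and grips with 20 to 120 N. Pads are 22 mm wide; open, the fingers measure 114 mm over their backs; the gripper's body (76 mm by 85 mm) begins 54 mm behind the grasp point. The pads swing forward as they close: fully open they stand 13 mm farther back than shut.
Start: joints at [-77.086, 7.471, 85.268, -0, 87.261, -4.893], TCP at [183.512, -571.252, 231.292] pointing down, gripper open.
Joint ranges: [-169.43, 169.43], [-51.17, 129.36], [1.28, 143.12], [-76.62, 256.62], [0, 156.53], [-152.29, 152.29]. Speed limits (degrees/s): [136.94, 136.94, 159.86, 180, 180, 180].

### API

Orientations are given as [roll, pitch, yaw] about the fixed x, y, z axes, in that order (R = Rz(yaw) Ry(pitch) Rx(roll)).
In Python, from bench import readout, eyes, r gives the robot as it stands. The module is installed in compiled form; this text tells all that it offers.
- The arm moves only by the tool move_arm, never from a script. Its argument "motion" is text: rows parted by semicolons, each of 6 numbers parted by spaces: the shift along the world's x, y, z in cm, then the turn, a rotation vector about the world's x, y, z in degrees. A call has 1 to 10 rows; each row is the pose to reach, as a shift and turn from the pose commanded when the call began; what a row does not reach only later rows make up. A row lasts 1/12 s, in which the tool goes at most 41.7 mm and 7.16 degrees, less where a joint would pass 70% of its speed; a pose out of reach is approached as far as the arm can. A call with a gripper value outside its range is refused whole. "fingers" is the finger opening in cm, from 0 to 8.54, set as the call begins (left out, the last holds). The fingers move at their own pace and stop on an object; "squeeze" is the grip in N (left out, the last holds). Time passes only in rows, so rows that repeat a pose let the fingers close. It gives the time, the measured TCP pose, the force and the opening at its end, in the units of the state.
- readout.sense(): the state, without advancing time (a new reading comes with each control period).
- eyes.snapshot(name): name is "scene" or "top"; returns a dict with "image" (384x512x3 uint8, blue, green, red), "fx", "fy", "cx", "cy" (pixels), "dist_coeffs" ([k1, k2, p1, p2, k3] as OpenCV has them; the pictures are not rectified), "world_to_cam" (4x4, takes a point from world to camera coordinates). Camera axes: x right, y down, z forward; pixel columns grow to the right and rows downward; lengths in mm; the calibration is good to about 2 mm. A picture is of the moment at which its call begins. There is no depth.
- r.hand_in(): hands the job in, once; it reports no verdict.
The state is a dict: "time": time; "joint_pos": joint angles; "qd": joint speeds; "joint_efforts": joint torques, N m; "tool_pos": TCP position; "tcp_rot": TCP orientation; "ft_force": force on the tool from outside, world axes, zero at the start; "wrist_torque": the same for the moment, N m; "finger_gap": finger opening in mm.
Only numpy, scipy, OpenCV 4.12 (cv2) and the standard library are available. Lean on these libraries where they do the work, as an engineer would, in place of code of your own. Each camera call takes 0.05 s, during which the arm holds its last target. There are 200 camera calls.

### The job

The little cupboard on the worktop has a plain push-to-open door without a handle, and a squat food tin stands where the door has to swing. Without gripping or lifting anything, slide the tin along the worktop well out of the door's swing, press the door in near its free edge and let go so that the catch springs it ajar by itself, then swing it wide open with the outside of a finger from behind. The door must not strike the tin, and the other things on the worktop stay where they are.

Things in the scene. Friction and masses are not known exactly. Their poses are not given: they have to be found in the camera images.
- cupboard: Fixed light-wood cupboard, 170 deep (x) x 360 wide (y) x 200 high, boards 12. Origin under its centre; x points to its back, y to its left seen from the front; front plane at x = -85. The white door covers its left part (y -34 to +166) up to the top; the right part (y -34 to -168) is an open niche. Top board, shelf and tubs stand 24 or more behind the front plane. On top lie chopsticks, 7 high
- cup_door (a joint): Door angle: 0 shut, negative pressed in (stop -0.045), positive swung out (stop 1.75). Push-push catch: pressed in past about -0.025 (7 N at the press point; press to the stop to be sure) and let go, a damped spring pushes the door out to about 0.29 within 1 s, where it stays. Fully pressed once more it latches again. Past 0.29 only light friction (0.07 N m): it stays where left
- door_panel: Flat white door without handle, 14 thick, 200 wide, 18 to 199 above the worktop, shut flush with the front. Origin on the upright hinge axis at worktop height, in the outer face; x points from the outer face inward, y left; panel from y = 0 (hinge, left) to y = -200 (free edge, right), inner face at x = +14. Once released a plunger, 30 above the worktop, stands out 48 from the front behind it
- press_point (a point): Point on the outer face of the door, 30 from its free edge (right side) and 150 above the worktop; x points into the cupboard. Pressing anywhere within 50 of the free edge does as well
- door_axis (a point): The hinge axis at worktop height, in the front plane of the cupboard (cupboard frame: -85, 166, 0); does not turn with the door
- tin: Squat upright food tin, 75 diameter, 58 high, about 0.25 kg, standing on the worktop about 105 (80 to 125) before the cupboard door. Origin at the centre of its underside, z up. The door's edge sweeps a circle of radius 200 about the hinge axis
- flask: White flask, 67 diameter, 184 high, on the left; bystander. Origin at the centre of its underside
- garlic: Garlic bulb, 60 wide, 58 high, on the left; bystander. Origin at its underside
- tray: Small steel tray with a black knob, 78 x 100 x 19, at the left front; bystander. Origin at the centre of its underside
- bowl: White rice bowl, 115 diameter, 52 high, at the right front; bystander. Origin at the centre of its underside
- lemon: Lemon, 78 x 55 x 56, at the right front beyond the bowl; bystander. Origin at its underside
There are look-alikes about, which are no part of the job. What is meant by the tin is not black or red, and is the larger of those in its own colour.

How it is judged (in metres and radians):
On the way, in this order (a step that is already met when the one before it is completed fails the run):
1. the door is pressed in past the catch's release point (below -0.015 rad) (value of joint cup_door below -0.015 rad).
2. let go, the spring has pushed the door ajar (0.2 to 0.6 rad) with no finger on it (value of joint cup_door between 0.2 and 0.6 rad and contact force between the fingers and door_panel below 0.2 N), for 0.1 s.
3. the door is swung wide open (over 1.2 rad) (value of joint cup_door above 1.2 rad), for 0.2 s.
At the end, for the whole second after the job is handed in: The door stands at rest, open by more than 1.2 rad (69 degrees); the tin stands upright and at rest on the worktop outside the door's swing (its centre over 240 mm from the hinge axis, or over 245 mm to the left of the cupboard's middle) (value of joint cup_door above 1.2 rad and velocity of joint cup_door between -0.1 and 0.1 rad/s and (horizontal distance between tin and door_axis above 0.24 m or y of tin in the frame of cupboard above 0.245 m) and angle between tin's own z axis and vertical below 0.1 rad and height (world z) of tin between -0.01 and 0.01 m and linear speed of tin below 0.02 m/s); the robot touches nothing.
It fails at once if the tin is lifted over 10 mm or tipped over 0.3 rad (height (world z) of tin above 0.01 m or angle between tin's own z axis and vertical above 0.3 rad).
It fails at once if the door strikes the tin (over 1 N) (contact force between door_panel and tin above 1 N).
It fails at once if a bystander is shifted more than 25 mm (distance of any of flask, garlic, tray, bowl, lemon from where it was at the start of the episode above 0.025 m).
It also fails if it takes over 69 s, if anything falls off the work surface, if the arm or the gripper's body presses on something with over 40 N, if the wrist force passes 120 N, or if a joint passes its speed limit or range.

## Working session

There is one attempt and no reset: what is moved stays moved. The work goes in short steps, Python scripts to look and compute and a tool call to move; the robot and the scene stay as the last step left them, time stands still between calls to the robot, and variables do not carry over. Pictures are saved under pics/ and viewed, about 8 in all and at most 12, crops included, and the job is handed in when it is done.

Besides the shell and the picture viewer there is one more tool, called after ">>>" in YAML: its name, and indented under it one key for each argument. move_arm: Moves the arm, as the interface text tells. Its arguments: {"type":"object","properties":{"motion":{"type":"string"},"fingers":{"type":"number"},"squeeze":{"type":"number"}},"required":["motion"]}

```bash
mkdir -p pics; cat > h.py <<'E'
import numpy as np, cv2
from bench import readout, eyes, r
def ray(s,uv):
    K=np.array([[s['fx'],0,s['cx']],[0,s['fy'],s['cy']],[0,0,1.]])
    p=cv2.undistortPoints(np.array(uv,float).reshape(-1,1,2),K,np.array(s['dist_coeffs'],float)).reshape(-1,2)
    T=np.array(s['world_to_cam']);R=T[:3,:3];c=-R.T@T[:3,3]
    return c,np.c_[p,np.ones(len(p))]@R
def onz(s,uv,z):
    c,d=ray(s,uv); return c+d*((z-c[2])/d[:,2])[:,None]
def proj(s,P):
    K=np.array([[s['fx'],0,s['cx']],[0,s['fy'],s['cy']],[0,0,1.]]);T=np.array(s['world_to_cam'])
    return cv2.projectPoints(np.array(P,float).reshape(-1,3),cv2.Rodrigues(T[:3,:3])[0],T[:3,3],K,np.array(s['dist_coeffs'],float))[0].reshape(-1,2)
E
python3 - <<'E'
from h import *
import pickle
S={n:eyes.snapshot(n) for n in('scene','top')}
pickle.dump(S,open('s0.pkl','wb'))
for n in S:
    cv2.imwrite(f'pics/{n}0.png',cv2.resize(S[n]['image'],(800,600)))
    T=np.array(S[n]['world_to_cam']);print(n,-T[:3,:3].T@T[:3,3],S[n]['fx'])
print(readout.sense())
E
```

```text
scene [-131.27300696  602.65181744  625.42928766] 352.4365227611555
top [ 334.22231403 -117.11816574 1514.42790483] 445.60026126748414
{'time': 0.1, 'joint_pos': array([-7.70853629e+01,  7.51039297e+00,  8.53245865e+01,  3.93355023e-05,
        8.72614202e+01, -4.89205295e+00]), 'qd': array([ 0.10634448, -0.12242478, -0.12588744, -0.04436116, -0.04346552,
       -0.09919588]), 'joint_efforts': array([ 1.42186524e-03, -5.70947957e+01, -5.01942766e+01, -3.82438275e-04,
        8.07077828e-03,  2.37107827e-05]), 'tool_pos': array([ 183.40242488, -570.75324254,  230.33855126]), 'tcp_rot': array([-9.00960452e+01,  8.25998605e-03, -1.62193319e+02]), 'ft_force': array([-0.32575467,  0.06382783,  0.388661  ]), 'wrist_torque': array([-0.0015932 ,  0.02624439, -0.02939279]), 'finger_gap': 85.36015626033571}
```

View pics/scene0.png

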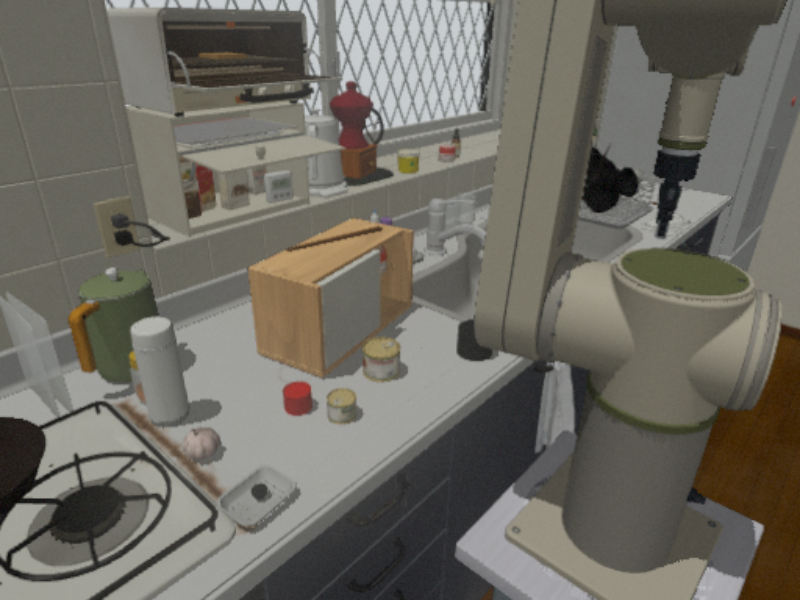

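View pics/top0.png

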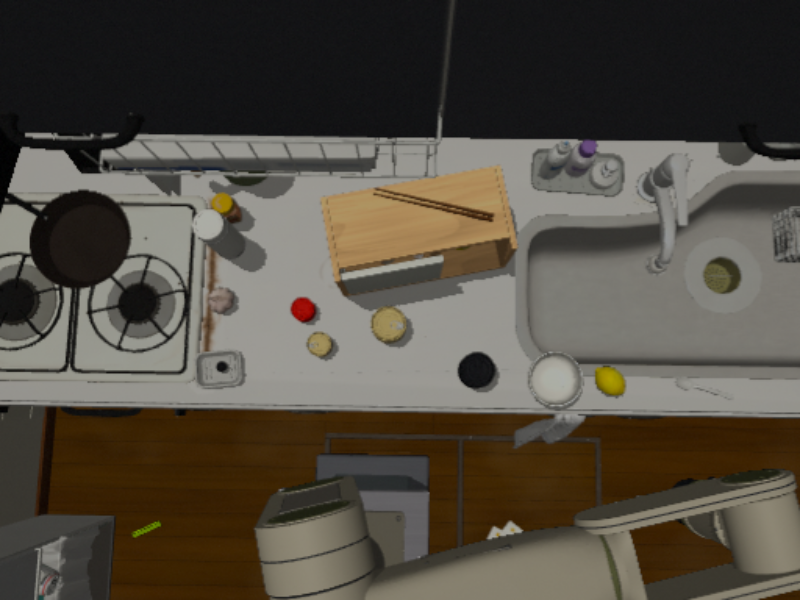

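Look-alikes (scene/top pixels, 800x600):
- large beige tin (381,358)/(388,325)
- small beige tin (341,405)/(320,345)
- red tin (297,398)/(303,309)
- black tin (475,340)/(476,370)
- yellow-lidded cans on the sill and behind the flask

The large beige tin fits the description. I'll check it in a crop and measure.

```bash
python3 - <<'E'
from h import *
import pickle
S=pickle.load(open('s0.pkl','rb'))
t=S['top']; im=t['image']
hsv=cv2.cvtColor(im,cv2.COLOR_BGR2HSV)
m=cv2.inRange(hsv,(18,60,80),(35,255,255)); m[:190]=0
for c in cv2.findContours(m,cv2.RETR_EXTERNAL,cv2.CHAIN_APPROX_NONE)[0]:
    if cv2.contourArea(c)>40:
        (u,v),rad=cv2.minEnclosingCircle(c); print('yellow',u,v,rad,onz(t,[(u,v)],58).round(1))
for n,(u,v),z in [('red',(303,309),50),('small',(320,345),40),('black',(476,370),50),('bowl',(555,380),52),('flask',(209,224),184),('garlic',(221,299),50),('tray',(220,369),19),('lemon',(610,380),50)]:
    print(n,onz(t,[(u*.64,v*.64)],z).round(0))
c=im[100:240,190:350]; cv2.imwrite('pics/c1.png',cv2.resize(c,(800,700))[:600] if 0 else cv2.resize(im[105:225,195:345],(750,600),interpolation=cv2.INTER_CUBIC))
s=S['scene']['image']
cv2.imwrite('pics/c2.png',cv2.resize(s[130:280,150:350],(800,600),interpolation=cv2.INTER_CUBIC))
E
```

```text
yellow 390.0 243.0 11.401854515075684 [[ 389.6 -532.    58. ]]
yellow 204.0 220.0 8.062357902526855 [[455.2  75.2  58. ]]
yellow 248.2941131591797 207.0 11.816021919250488 [[500.3 -69.1  58. ]]
red [[529. 112.  50.]]
small [[454.  75.  40.]]
black [[ 406. -255.   50.]]
bowl [[ 387. -420.   52.]]
flask [[677. 282. 184.]]
garlic [[548. 288.  50.]]
tray [[401. 290.  19.]]
lemon [[ 389. -536.   50.]]
```

View pics/c1.png

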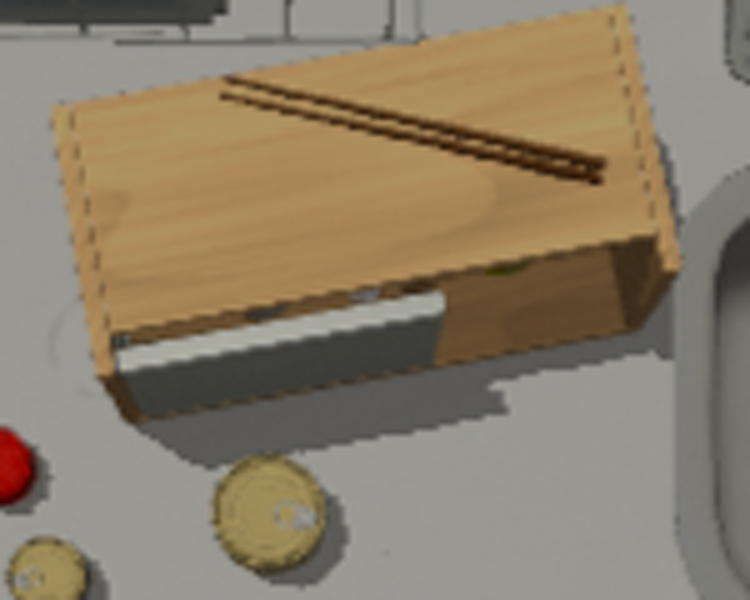

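View pics/c2.png

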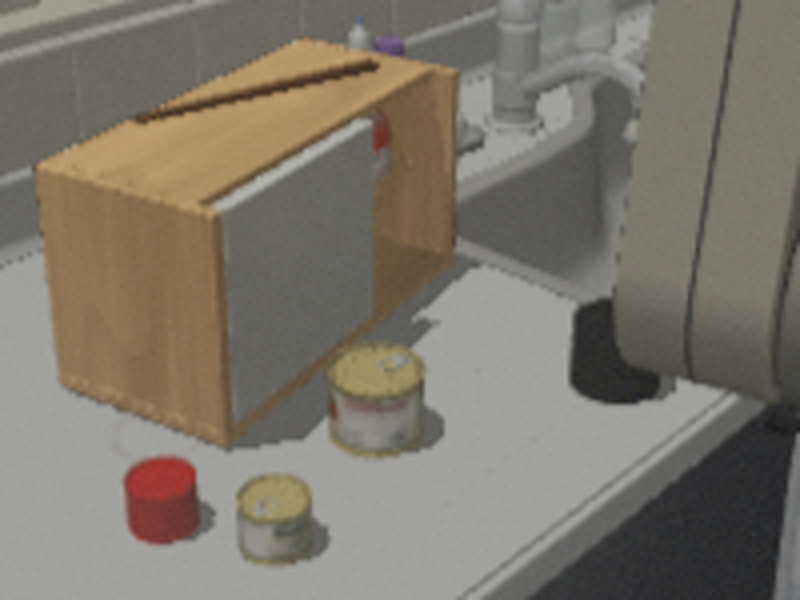

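The crop shows the large cream tin (centre 268,513), clearly larger than the small one beside it. Cupboard top corners at (52,108), (97,376), (679,268), (630,8). I'll fit the cupboard pose.

```bash
cat >> h.py <<'E'
def cup(c,yaw,P):
    a=np.radians(yaw);R=np.array([[np.cos(a),-np.sin(a)],[np.sin(a),np.cos(a)]])
    P=np.atleast_2d(np.array(P,float)); return np.c_[P[:,:2]@R.T+c,P[:,2]]
E
python3 - <<'E'
from h import *
import pickle
from scipy.optimize import least_squares
S=pickle.load(open('s0.pkl','rb'))
t=S['top'];s=S['scene']
mt=np.array([(52,108),(97,376),(679,268),(630,8),(131,421)])/5+[195,105]
Pt=[(85,180,200),(-85,180,200),(-85,-180,200),(85,-180,200),(-85,180,0)]
ms=np.array([(40,168),(218,213),(457,72),(62,383),(228,443),(455,246)])/4+[150,130]
Ps=[(85,180,200),(-85,180,200),(-85,-180,200),(85,180,0),(-85,180,0),(-85,-180,0)]
f=lambda x:np.r_[proj(t,cup(x[:2],x[2],Pt))-mt,proj(s,cup(x[:2],x[2],Ps))-ms].ravel()
o=least_squares(f,[680,-130,10],loss='soft_l1');print(o.x,f(o.x).reshape(-1,2).round(1))
c,y=o.x[:2],o.x[2]
tin=onz(t,[np.array((269,514))/5+[195,105]],58)[0]
ts=onz(s,[np.array((376,372))/4+[150,130]],58)[0];print('tin',tin,ts)
hinge=cup(c,y,(-85,166,0))[0]
print('hinge',hinge,'press',cup(c,y,(-85,-4,150)),'dist',np.linalg.norm(tin[:2]-hinge[:2]))
a=np.radians(y);R=np.array([[np.cos(a),-np.sin(a)],[np.sin(a),np.cos(a)]])
for n,p in dict(tin=tin[:2],red=(529,112),small=(454,75),black=(406,-255),bowl=(387,-420)).items(): print(n,(np.array(p)-c)@R)
E
```

```text
[ 681.31229908 -131.94214981   11.53300802] [[ 0.1 -0. ]
 [ 0.6  0.4]
 [ 1.9  0.2]
 [ 0.2 -1.1]
 [-0.1  1.4]
 [-1.4 -1.6]
 [-0.9 -0.2]
 [ 0.8 -1.6]
 [-0.4  0.8]
 [-0.1  1.5]
 [-0.2  4.3]]
tin [497.65514282 -70.80454674  58.        ] [491.03137947 -62.36284039  58.        ]
hinge [564.8396916   13.71200121   0.        ] press [[ 598.82820547 -152.85564549  150.        ]] dist 107.96671001996724
tin [-167.72567086   96.62223805]
red [-100.46511811  269.46905007]
small [-181.34834467  248.21102426]
black [-294.35691301  -65.5294154 ]
bowl [-345.96214874 -223.39929741]
```

>>> move_arm:
  motion: "1 2 0 0 0 3;3 5.5 0 0 0 8;5 9 0 0 0 14;7 12.8 0 0 0 20;9 16.5 0 0 0 26;11 20.2 0 0 0 32;13 24 0 0 0 38;15 27.7 0 0 0 44;16.5 31 0 0 0 49;18 34 0 0 0 54"
  fingers: 3.5

```text
time: 0.93
tool_pos: [363.9, -228.7, 231.0]
tcp_rot: [-90.0, 0.0, -107.9]
ft_force: [0.3, 0.1, 0.0]
finger_gap: 35.2
```

>>> move_arm:
  motion: "1.5 3 0 0 0 5;3 6 0 0 0 10;5 10 0 0 0 15;6.5 13.5 0 0 0 19;8 16.7 0 0 0 23;9.5 19.8 0 0 0 26;11 22.5 0 0 0 29;11.8 23.6 0 0 0 29.5;11.8 23.6 0 0 0 29.5;11.8 23.6 0 0 0 29.5"

```text
time: 1.77
tool_pos: [481.2, 4.8, 230.8]
tcp_rot: [-90.1, -0.0, -78.7]
ft_force: [-0.3, -1.3, 0.1]
finger_gap: 34.8
```

```bash
python3 - <<'E'
from h import *
s=eyes.snapshot('scene');print({k:np.round(v,1) for k,v in readout.sense().items() if k in('time','joint_pos','tool_pos','tcp_rot','ft_force','finger_gap')})
t=eyes.snapshot('top')
cv2.imwrite('pics/p2.png',np.vstack([cv2.resize(s['image'],(400,300)),cv2.resize(t['image'],(400,300))]) if 0 else np.hstack([s['image'][60:320,100:500],t['image'][60:320,100:500]]))
E
```

```text
{'time': np.float64(1.8), 'joint_pos': array([ -5.6, -11.2, 103.6,  -0. ,  87.7, -16.9]), 'tool_pos': array([481. ,   4.1, 230.9]), 'tcp_rot': array([-90.1,  -0. , -78.7]), 'ft_force': array([-0.2,  0.2, -0.5]), 'finger_gap': np.float64(35.1)}
```

View pics/p2.png

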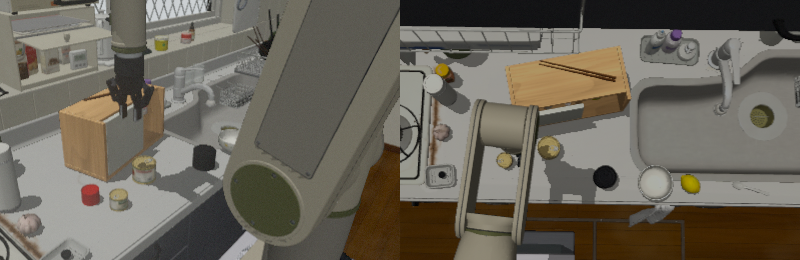

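The picture shows the hand left of the tin and about 230 above the worktop, with nothing in the way. Lowering now.

>>> move_arm:
  motion: "0 0 -2 0 0 0;0 0 -5 0 0 0;0 0 -8 0 0 0;0 0 -11 0 0 0;0 0 -14 0 0 0;0 0 -16.5 0 0 0;0 0 -18.5 0 0 0;0 0 -20 0 0 0;0 0 -21 0 0 0;0 0 -21.5 0 0 0"

```text
time: 2.7
tool_pos: [480.2, 3.6, 14.9]
tcp_rot: [-90.1, 0.0, -78.8]
ft_force: [0.4, -0.1, -0.6]
finger_gap: 35.2
```

>>> move_arm:
  motion: "0.1 -0.5 0 0 0 0;0.22 -1.1 0 0 0 0;0.34 -1.7 0 0 0 0;0.46 -2.3 0 0 0 0;0.58 -2.9 0 0 0 0;0.72 -3.6 0 0 0 0;0.9 -4.4 0 0 0 0;1.06 -5.2 0 0 0 0;1.22 -6 0 0 0 0;1.38 -6.8 0 0 0 0"

```text
time: 3.53
tool_pos: [495.5, -64.0, 16.4]
tcp_rot: [-90.0, 0.0, -78.7]
ft_force: [-0.3, 2.6, 3.5]
finger_gap: 34.8
```

```bash
python3 - <<'E'
from h import *
s=eyes.snapshot('scene');print({k:np.round(v,1) for k,v in readout.sense().items() if k in('time','joint_pos','tool_pos','tcp_rot','ft_force','finger_gap')})
t=eyes.snapshot('top')
cv2.imwrite('pics/p3.png',cv2.resize(np.hstack([s['image'][130:290,170:370],t['image'][130:290,180:380]]),(800,320)))
E
```

```text
{'time': np.float64(3.6), 'joint_pos': array([-1.34e+01,  4.80e+00,  1.12e+02, -1.00e-01,  6.31e+01, -2.46e+01]), 'tool_pos': array([495.8, -65.4,  16.5]), 'tcp_rot': array([-90. ,  -0.1, -78.7]), 'ft_force': array([ 0.6, -0.7,  0. ]), 'finger_gap': np.float64(35.0)}
```

View pics/p3.png

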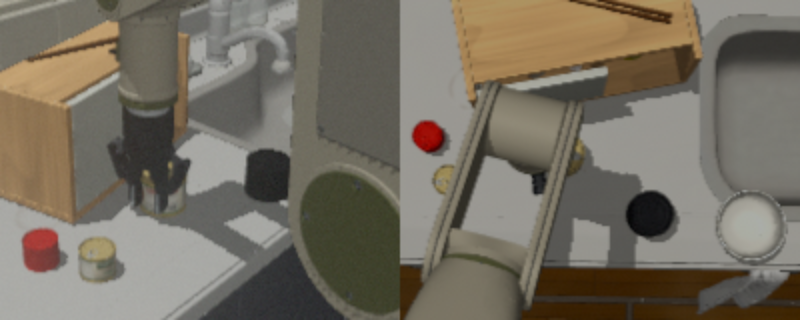

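The tin sits centred between the fingertips. The push goes on along the cupboard front.

>>> move_arm:
  motion: "0.12 -0.6 0 0 0 0;0.28 -1.4 0 0 0 0;0.46 -2.3 0 0 0 0;0.64 -3.2 0 0 0 0;0.82 -4.1 0 0 0 0;1.0 -5 0 0 0 0;1.18 -5.9 0 0 0 0;1.36 -6.8 0 0 0 0;1.54 -7.7 0 0 0 0;1.72 -8.6 0 0 0 0"

```text
time: 4.47
tool_pos: [512.6, -150.2, 16.2]
tcp_rot: [-90.0, 0.0, -78.7]
ft_force: [0.1, 0.3, -0.3]
finger_gap: 35.0
```

>>> move_arm:
  motion: "0.2 -0.9 0 0 0 0;0.38 -1.8 0 0 0 0;0.56 -2.7 0 0 0 0;0.74 -3.6 0 0 0 0;0.92 -4.5 0 0 0 0;1.1 -5.4 0 0 0 0;1.26 -6.2 0 0 0 0;1.42 -6.9 0 0 0 0;1.54 -7.5 0 0 0 0;1.62 -7.9 0 0 0 0"

```text
time: 5.3
tool_pos: [528.9, -229.1, 16.3]
tcp_rot: [-90.0, -0.0, -78.7]
ft_force: [-0.3, 1.9, -0.6]
finger_gap: 34.9
```

>>> move_arm:
  motion: "0.04 -0.2 0 0 0 0;0.06 -0.3 0 0 0 0;0.06 -0.3 0 0 0 0;0 0 0 0 0 0;-0.2 1 0 0 0 0;-0.4 2 0 0 0 0;-0.6 3 0 0 0 0;-0.8 4 0 0 0 0;-0.8 4 0 0 0 0;-0.8 4 0 0 0 0"

```text
time: 6.13
tool_pos: [520.6, -187.3, 16.3]
tcp_rot: [-90.0, -0.0, -78.6]
ft_force: [0.3, 0.1, 0.6]
finger_gap: 35.1
```

>>> move_arm:
  motion: "0 0 1 0 0 0;0 0 3 0 0 0;0 0 6 0 0 0;0 0 9 0 0 0;0 0 12 0 0 0;0 0 15 0 0 0;0 0 18 0 0 0;0 0 20.5 0 0 0;0 0 22 0 0 0;0 0 22 0 0 0"
  fingers: 0

```text
time: 6.97
tool_pos: [522.9, -189.8, 242.4]
tcp_rot: [-89.6, -0.3, -78.7]
ft_force: [1.1, -1.2, 0.6]
finger_gap: -0.2
```

>>> move_arm:
  motion: "0.2 0.2 0 0 0 -5;0.4 0.4 0 0 0 -12;0.6 0.6 0 0 0 -19;0.8 0.8 0 0 0 -26;1 1 0 0 0 -33;1.2 1.2 0 0 0 -40;1.4 1.5 0 0 0 -47;1.6 1.8 0 0 0 -54;1.8 2.1 0 0 0 -61;1.9 2.3 0 0 0 -67"

```text
time: 7.8
tool_pos: [539.4, -165.2, 235.5]
tcp_rot: [-90.1, -0.0, -146.1]
ft_force: [-0.2, 0.1, 0.2]
finger_gap: 0.3
```

>>> move_arm:
  motion: "0 0 -1 0 0 -6;0 0 -2.5 0 0 -12;0 0 -4 0 0 -18;0 0 -5.5 0 0 -22;0 0 -7 0 0 -23;0 0 -8 0 0 -23;0 0 -8.6 0 0 -23;0 0 -8.6 0 0 -23;0 0 -8.6 0 0 -23;0 0 -8.6 0 0 -23"

```text
time: 8.63
tool_pos: [540.3, -165.5, 151.3]
tcp_rot: [-90.0, 0.1, -168.7]
ft_force: [0.2, -0.3, 0.6]
finger_gap: 0.3
```

```bash
python3 - <<'E'
from h import *
s=eyes.snapshot('scene');print({k:np.round(v,1) for k,v in readout.sense().items() if k in('time','joint_pos','tool_pos','tcp_rot','ft_force','finger_gap')})
t=eyes.snapshot('top')
cv2.imwrite('pics/p4.png',cv2.resize(np.hstack([s['image'][110:310,150:350],t['image'][110:310,180:380]]),(800,400)))
E
```

```text
{'time': np.float64(8.7), 'joint_pos': array([-22.2,   4.9,  96.4,  -0. ,  78.5,  56.4]), 'tool_pos': array([ 540.4, -165.6,  151.5]), 'tcp_rot': array([-8.990e+01,  1.000e-01, -1.687e+02]), 'ft_force': array([0.5, 0.3, 0.5]), 'finger_gap': np.float64(0.0)}
```

View pics/p4.png

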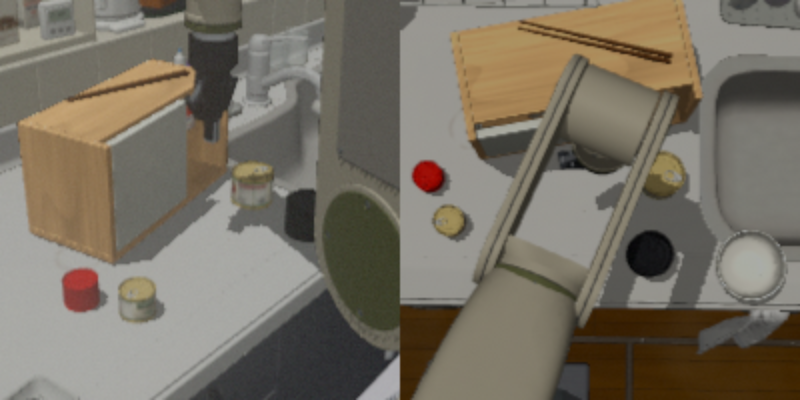

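Tin now stands at right (crop 663,175), clear of the door. The finger hovers before the free edge of the door, so I press next.

>>> move_arm:
  motion: "0.5 0.1 0 0 0 0;1.2 0.24 0 0 0 0;1.9 0.38 0 0 0 0;2.6 0.52 0 0 0 0;3.2 0.65 0 0 0 0;3.6 0.73 0 0 0 0;3.9 0.8 0 0 0 0;4.1 0.84 0 0 0 0;4.3 0.88 0 0 0 0;4.4 0.9 0 0 0 0"

```text
time: 9.57
tool_pos: [583.9, -156.2, 150.2]
tcp_rot: [-90.0, -0.0, -168.7]
ft_force: [-0.3, 1.1, 0.0]
finger_gap: -0.1
```

>>> move_arm:
  motion: "0.15 0.03 0 0 0 0;0.3 0.06 0 0 0 0;0.45 0.09 0 0 0 0;0.6 0.12 0 0 0 0;0.7 0.14 0 0 0 0"

```text
time: 9.98
tool_pos: [589.8, -155.1, 150.1]
tcp_rot: [-90.0, -0.1, -168.7]
ft_force: [-6.7, -1.2, 2.6]
finger_gap: 0.1
```

Contact at 6.7 N. I keep pressing toward the stop.

>>> move_arm:
  motion: "0.15 0.03 0 0 0 0;0.3 0.06 0 0 0 0;0.4 0.08 0 0 0 0;0.4 0.08 0 0 0 0"

```text
time: 10.32
tool_pos: [593.6, -154.2, 150.0]
tcp_rot: [-90.0, -0.2, -168.7]
ft_force: [-6.5, -0.8, 2.6]
finger_gap: 0.1
```

>>> move_arm:
  motion: "0.15 0.03 0 0 0 0;0.3 0.06 0 0 0 0;0.45 0.09 0 0 0 0;0.45 0.09 0 0 0 0"

```text
time: 10.65
tool_pos: [594.7, -154.3, 149.2]
tcp_rot: [-90.1, -0.6, -168.7]
ft_force: [-21.5, -8.5, 2.1]
finger_gap: -0.0
```

>>> move_arm:
  motion: "-1 -0.2 0 0 0 0;-2.5 -0.5 0 0 0 0;-4.5 -0.9 0 0 0 0;-6.5 -1.3 0 0 0 0;-8.5 -1.7 0 0 0 0;-9.6 -1.95 0 0 0 0;-10 -2 0 0 0 0;-10 -2 0 0 0 0;-10 -2 0 0 0 0;-10 -2 0 0 0 0"

```text
time: 11.48
tool_pos: [500.0, -173.1, 150.5]
tcp_rot: [-90.0, 0.0, -168.7]
ft_force: [0.8, 0.0, 0.0]
finger_gap: -0.2
```

>>> move_arm:
  motion: "0 0 0 0 0 0;0 0 0 0 0 0;0 0 0 0 0 0;0 0 0 0 0 0;0 0 0 0 0 0;0 0 0 0 0 0"

```text
time: 11.98
tool_pos: [499.3, -173.1, 150.2]
tcp_rot: [-90.0, -0.0, -168.7]
ft_force: [0.6, -0.3, -1.6]
finger_gap: -0.1
```

```bash
python3 - <<'E'
from h import *
s=eyes.snapshot('scene');print({k:np.round(v,1) for k,v in readout.sense().items() if k in('time','joint_pos','tool_pos','tcp_rot','ft_force','finger_gap')})
t=eyes.snapshot('top')
cv2.imwrite('pics/p5.png',cv2.resize(np.hstack([s['image'][110:310,150:350],t['image'][110:310,180:380]]),(800,400)))
c=(681.3,-131.9);y=11.53
for th in(.25,.29,.33):
    e=[-85-200*np.sin(th),166-200*np.cos(th)]
    P=cup(c,y,[(*e,199),(*e,18)]);print(th,P[0].round(),proj(s,P).round(1),proj(t,P).round(1))
E
```

```text
{'time': np.float64(12.0), 'joint_pos': array([-24.7,  -0.6, 102.2,   0. ,  78.3,  54. ]), 'tool_pos': array([ 499.2, -173.1,  150.3]), 'tcp_rot': array([ -90. ,   -0. , -168.7]), 'ft_force': array([-0.5,  0.7, -0.1]), 'finger_gap': np.float64(0.2)}
0.25 [ 555. -186.  199.] [[255.8 163.1]
 [255.  212.1]] [[286.3 184. ]
 [283.4 192.8]]
0.29 [ 547. -185.  199.] [[257.6 163.8]
 [256.7 213. ]] [[286.1 186.7]
 [283.2 195.1]]
0.33 [ 539. -185.  199.] [[259.3 164.5]
 [258.3 213.9]] [[285.8 189.3]
 [283.  197.5]]
```

View pics/p5.png

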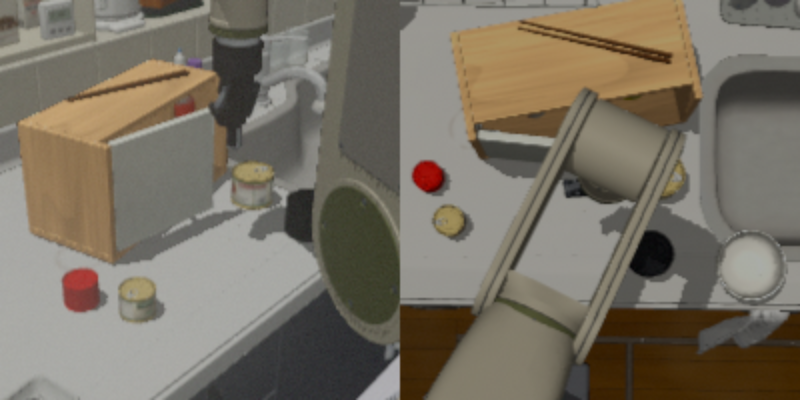

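Door stands ajar; its free edge at crop (213,110) fits 0.29 rad. I go round the edge and in behind it.

>>> move_arm:
  motion: "0.3 -1.5 0 0 0 0;0.7 -3.5 0 0 0 0;1.1 -5.5 0 0 0 0;1.4 -7 0 0 0 0;1.44 -7.1 0 0 0 0;1.44 -7.1 0 0 0 0;2.4 -6.9 0 0 0 0;4.2 -6.5 0 0 0 0;6 -6.1 0 0 0 0;7.5 -5.8 0 0 0 0"

```text
time: 12.92
tool_pos: [575.7, -229.7, 150.4]
tcp_rot: [-90.0, 0.0, -168.6]
ft_force: [-0.0, -0.3, 0.4]
finger_gap: -0.1
```

>>> move_arm:
  motion: "1.2 0.2 0 0 0 0;2.1 0.4 0 0 0 0;2.2 0.42 0 0 0 0;2.2 0.42 0 0 0 0;1.9 1.6 0 0 0 0;1.6 3.2 0 0 0 0;1.3 4.8 0 0 0 0;1 6.4 0 0 0 0;0.8 7.4 0 0 0 0;0.8 7.5 0 0 0 0"

```text
time: 13.75
tool_pos: [581.7, -153.3, 150.5]
tcp_rot: [-90.0, 0.0, -168.6]
ft_force: [0.1, -0.2, -0.4]
finger_gap: 0.2
```

```bash
python3 - <<'E'
from h import *
s=eyes.snapshot('scene');q=readout.sense();print({k:np.round(v,1) for k,v in q.items() if k in('time','joint_pos','tool_pos','tcp_rot','ft_force','finger_gap')})
t=eyes.snapshot('top')
cv2.imwrite('pics/p6.png',cv2.resize(np.hstack([s['image'][110:310,150:350],t['image'][110:310,180:380]]),(800,400)))
# arc: finger centre at radius rho along door, offset o inside inner face, door angle th
a=np.radians(11.53);R=np.array([[np.cos(a),-np.sin(a)],[np.sin(a),np.cos(a)]]);c=np.array((681.3,-131.9))
p=q['tool_pos'][:2];print('cup',(p-c)@R)
for th in np.arange(.3,1.56,.1):
    rho=165-25*(th-.3);d=np.array((-np.sin(th),-np.cos(th)));n=np.array((np.cos(th),-np.sin(th)))
    w=c+R@(np.array((-85,166))+rho*d+(14+13)*n)
    print(round(th,2),((w-p)/10).round(2))
E
```

```text
{'time': np.float64(13.8), 'joint_pos': array([-19.7,  10.6,  90.3,   0. ,  79.1,  58.8]), 'tool_pos': array([ 582. , -154.3,  150.6]), 'tcp_rot': array([ -90. ,    0. , -168.6]), 'ft_force': array([0.7, 0.1, 0.5]), 'finger_gap': np.float64(0.1)}
cup [-101.74598816   -2.14722439]
0.3 [-0.66  0.12]
0.4 [-2.28  0.35]
0.5 [-3.85  0.72]
0.6 [-5.35  1.25]
0.7 [-6.76  1.91]
0.8 [-8.09  2.69]
0.9 [-9.3   3.59]
1.0 [-10.4    4.59]
1.1 [-11.39   5.67]
1.2 [-12.24   6.83]
1.3 [-12.96   8.04]
1.4 [-13.55   9.3 ]
1.5 [-14.    10.58]
```

View pics/p6.png

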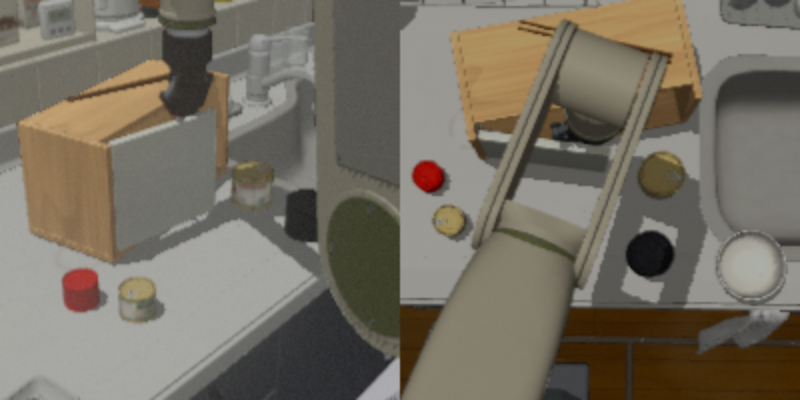

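Finger is behind the door with no contact force; sweeping along an arc about the hinge.

>>> move_arm:
  motion: "-0.7 0.1 0 0 0 0;-1.5 0.2 0 0 0 0;-2.3 0.35 0 0 0 0;-3.1 0.5 0 0 0 0;-3.9 0.7 0 0 0 0;-4.7 1 0 0 0 0;-5.4 1.3 0 0 0 0;-6.1 1.6 0 0 0 0;-6.8 1.9 0 0 0 0;-7.4 2.3 0 0 0 0"

```text
time: 14.68
tool_pos: [507.4, -132.9, 150.3]
tcp_rot: [-90.0, 0.0, -168.7]
ft_force: [0.6, -0.4, 0.2]
finger_gap: -0.2
```

>>> move_arm:
  motion: "-0.7 0.4 0 0 0 0;-1.3 0.85 0 0 0 0;-1.9 1.3 0 0 0 0;-2.5 1.8 0 0 0 0;-3 2.3 0 0 0 0;-3.5 2.85 0 0 0 0;-4 3.4 0 0 0 0;-4.4 3.95 0 0 0 0;-4.85 4.5 0 0 0 0;-5.2 5.1 0 0 0 0"

```text
time: 15.52
tool_pos: [455.7, -81.6, 150.3]
tcp_rot: [-90.0, -0.0, -168.7]
ft_force: [-0.0, -1.3, 0.2]
finger_gap: -0.3
```

>>> move_arm:
  motion: "-0.2 0.6 0 0 0 0;-0.4 1.2 0 0 0 0;-0.7 1.8 0 0 0 0;-0.9 2.4 0 0 0 0;-1.1 2.9 0 0 0 0;-1.2 3.2 0 0 0 0;-1.3 3.4 0 0 0 0;-1.3 3.4 0 0 0 0;-1.3 3.4 0 0 0 0;-1.3 3.4 0 0 0 0"

```text
time: 16.35
tool_pos: [443.2, -48.3, 150.2]
tcp_rot: [-90.0, -0.0, -168.7]
ft_force: [-1.0, -0.5, -0.3]
finger_gap: 0.2
```

```bash
python3 - <<'E'
from h import *
s=eyes.snapshot('scene');q=readout.sense();print({k:np.round(v,1) for k,v in q.items() if k in('time','joint_pos','tool_pos','tcp_rot','ft_force','finger_gap')})
t=eyes.snapshot('top')
cv2.imwrite('pics/p7.png',cv2.resize(np.hstack([s['image'][110:310,150:350],t['image'][110:310,180:380]]),(800,400)))
E
```

```text
{'time': np.float64(16.4), 'joint_pos': array([-12.8, -14.1, 114.6,  -0. ,  79.6,  65.9]), 'tool_pos': array([443.2, -48.3, 150.2]), 'tcp_rot': array([ -90. ,   -0. , -168.7]), 'ft_force': array([ 0.5, -0. ,  0.1]), 'finger_gap': np.float64(0.3)}
```

View pics/p7.png

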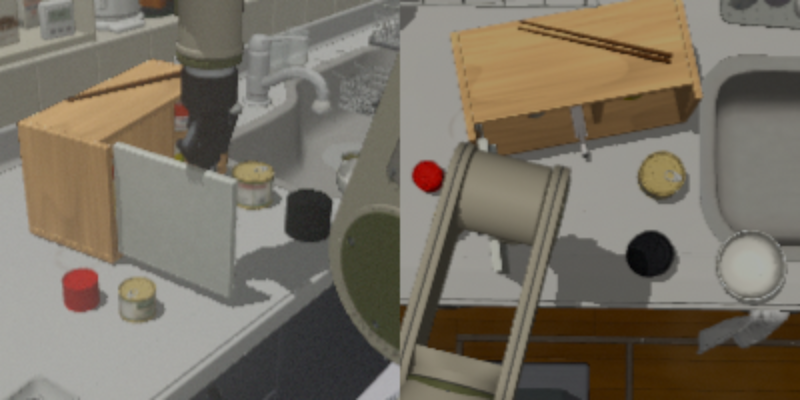

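Door stands wide open, its free edge at crop (236,185). I back the finger off to the right, then go up.

>>> move_arm:
  motion: "0.1 -0.5 0 0 0 0;0.3 -1.5 0 0 0 0;0.6 -3 0 0 0 0;0.9 -4.5 0 0 0 0;1.2 -6 0 0 0 0;1.2 -6 1 0 0 0;1.2 -6 4 0 0 0;1.2 -6 7.5 0 0 0;1.2 -6 11 0 0 0;1.2 -6 14 0 0 0"

```text
time: 17.28
tool_pos: [455.2, -108.4, 293.3]
tcp_rot: [-90.0, 0.1, -168.7]
ft_force: [0.3, -0.9, -0.7]
finger_gap: -0.1
```

>>> move_arm:
  motion: "0 -2 1 0 0 0;0 -5 2 0 0 0;0 -8 2 0 0 0;0 -11 2 0 0 0;0 -14 2 0 0 0;0 -17 2 0 0 0;0 -19 2 0 0 0;0 -20 2 0 0 0;0 -20 2 0 0 0;0 -20 2 0 0 0"

```text
time: 18.12
tool_pos: [455.1, -307.8, 310.4]
tcp_rot: [-90.0, 0.0, -168.7]
ft_force: [0.3, 0.1, -0.0]
finger_gap: -0.0
```

```bash
python3 - <<'E'
from h import *
s=eyes.snapshot('scene');q=readout.sense();print({k:np.round(v,1) for k,v in q.items() if k in('time','tool_pos','ft_force')})
t=eyes.snapshot('top')
cv2.imwrite('pics/p8.png',cv2.resize(np.hstack([s['image'][110:310,150:350],t['image'][110:310,180:380]]),(800,400)))
c=(681.3,-131.9)
for th in(1.2,1.3,1.4,1.5,1.6):
    e=[-85-200*np.sin(th),166-200*np.cos(th)]
    P=cup(c,11.53,[(*e,199)]);print(th,((proj(s,P)-[150,110])*2).round(),((proj(t,P)-[180,110])*2+[400,0]).round())
tin=onz(t,[(180+262/2,110+174/2)],58)[0];print(tin,np.hypot(*(tin[:2]-[564.8,13.7])))
E
```

```text
{'time': np.float64(18.2), 'tool_pos': array([ 455.3, -307.3,  310.5]), 'ft_force': array([-0.8,  0.5, -0.3])}
1.2 [[254. 154.]] [[550. 253.]]
1.3 [[252. 161.]] [[538. 260.]]
1.4 [[248. 167.]] [[525. 265.]]
1.5 [[243. 173.]] [[512. 269.]]
1.6 [[236. 180.]] [[499. 272.]]
[ 536.60799493 -275.2618439    58.        ] 290.3338360889978
```

View pics/p8.png

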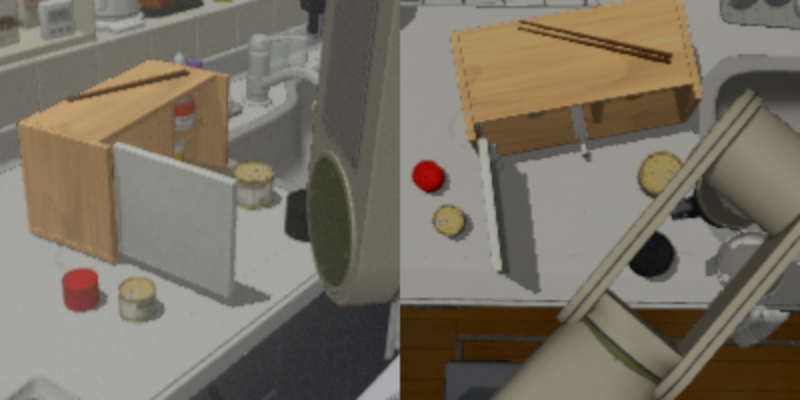

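The door's free edge is at scene (235,184) and top (498,271), which fits about 1.6 rad. The tin stands upright 290 mm from the hinge and the arm touches nothing, so I hand in.

```bash
python3 -c "
from bench import r
print(r.hand_in())"
```

```text
the job is handed in; nothing more can be done
None
```

The job is done and handed in at about 18 s of the 69 s allowed; the hand-in gave no verdict.

- **What I did:** I slid the large cream tin about 210 mm to the right between slightly opened fingertips. I pressed the door to its stop at about 21 N and let go, and the catch sprang it ajar to about 0.29 rad. I then swung it open with the closed fingers from behind.
- **Last checks:**
  - The door stands at about 1.6 rad by both cameras.
  - The tin is upright, about 290 mm from the hinge.
  - The force reading is near zero, with the arm clear at 310 mm height.
  - I did not measure the bystanders again. In the pictures the bowl looked unmoved, the flask, garlic, tray and lemon were out of the last crops, and the arm never went near any of them.
- **What disagreed:**
  - The two cameras put the tin's first position about 10 mm apart. I pushed on a line close to the top camera's figure, and the tin stayed centred between the fingers.
  - One cupboard corner missed the fit by 4 pixels.
  - The door ended slightly wider than the 1.5 rad I planned.

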